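Leak-test a bottle: load the drawer, shut it, hold the dial on its third notch

ROBOT

A 6-joint arm with a two-finger parallel gripper is mounted at the origin on the work surface. World frame = base frame: x ahead of the robot, y to its left, z up, the work surface at z = 0. Lengths are in mm, angles in rad, forces in N, time in s.
With the tool pointing down it reaches from about 275 to 750 mm from the base axis. Payload 10.2 kg.
Tool frame: the origin (TCP) lies midway between the tips of the shut fingers; the grasp point (between the pads) lies ctrl.tcp_to_grasp behind it (ctrl.tcp_to_grasp is the distance from the TCP to the grasp point, in mm); z points along the fingers, x is the direction in which the jaws open and shut, and the axes are right-handed (so a half turn about z gives the same grasp; the last joint's range is limited). The gripper opens to 85 mm and grips with 20 to 120 N. Pads are 22 mm wide; open, the fingers measure 114 mm over their backs; the gripper's body (76 mm by 85 mm) begins 54 mm behind the grasp point. The pads swing forward as they close: fully open they stand 13 mm farther back than shut.
Start: joints at [1.027, 0.313, 1.498, -0, 1.331, -0.223], TCP at [165.559, 498.218, 231.294] pointing down, gripper open.
Joint ranges: [-2.94, 2.94], [-0.97, 2.17], [0.19, 2.56], [-1.23, 4.37], [0.02, 3.11], [-2.88, 2.88]. Speed limits (rad/s): [2.39, 2.39, 3.01, 3.14, 3.14, 3.14].

INTERFACE

Orientations are given as a unit quaternion [w, x, y, z].
In Python, from rig import ctrl gives the robot as it stands.
- The arm moves only by the tool send_rows, never from a script. Its argument "series" is a list that holds one entry, the list of rows, each a list of 5 numbers: the shift along the tool's x, y, z in m, then the turn about the tool's z in rad, then the closure, from 0 (fully open) to 1 (shut). A call has 1 to 10 rows; each row shifts and turns the commanded pose from where the row before left it, along the tool's axes as they then stand; what a row does not reach is not made up. A row lasts 1/10 s, in which the tool goes at most 50 mm and 8.59 degrees, less where a joint would pass 70% of its speed; a pose out of reach is approached as far as the arm can. A call with a gripper value outside its range is refused whole. The fingers move at their own pace and stop on an object; "force" is the grip in N (left out, the last holds). Time passes only in rows, so rows that do not move let the fingers close. It gives the time, the measured TCP pose, the force and the opening at its end, in the units of the state.
- ctrl.sense(): the state, without advancing time (a new reading comes with each control period).
- ctrl.capture(name): name is "side" or "top"; returns the picture (400x640x3 uint8, blue, green, red); there is no depth.
- ctrl.camera_model(name): a dict with "fovy" (degrees; the focal length in pixels is half the picture's height over the tangent of half this angle, whatever the lens; pixels are square), "cx", "cy" (the principal point, pixels), "rvec" (rotation vector, rad) and "tvec" (3), from world to camera coordinates, as OpenCV has them. Camera axes: x right, y down, z forward; pixel columns grow to the right and rows downward; lengths in mm; the calibration is good to about 2 mm. A picture is of the moment at which its call begins. camera_model takes no time and is no camera call.
- ctrl.finish_job(): hands the job in, once; it reports no verdict.
Trained networks look in the newest picture that a camera, given by its name, has taken for a name from the list of things; names that differ only in an ending like _2 or _b are one class to them, and where a whole thing is asked for, a point or a joint stands for the part that bears it (a point fixed in the world has none). Each returns a list of dicts, best first, with "p" (0 to 1); they miss things now and then, are a little off and sometimes report something else, mostly with a low value. They report only what shows in the picture. A call takes as long as a camera call. They do not tell look-alikes from the thing itself.
- ctrl.recognise(camera, label): "box" ([left, top, right, bottom] in pixels, round what is visible of it).
The state is a dict: "time_s": time; "joints": joint angles; "dq": joint speeds; "tau": joint torques, N m; "eef_pos": TCP position; "ee_rot": TCP orientation; "force": force on the tool from outside, world axes, zero at the start; "wrist_torque": the same for the moment, N m; "grip_width": opening from 0.0 (shut) to 1.0 (fully open).
Only numpy, scipy, OpenCV 4.12 (cv2) and the standard library are available. Lean on these libraries where they do the work, as an engineer would, in place of code of your own. Each camera call takes 0.05 s, during which the arm holds its last target. There are 200 camera calls.

TASK

Stand the orange bottle upright in the leak tester's open drawer tray, let go of it, and push the drawer fully shut. Then press the red paddle of the spring-return dial down past its first two notches to the third (red dot) and keep it there: the program finishes while still holding the dial down, because it springs back when released. Leave the white bottle, the green bottle and the tape roll where they stand.

Things in the scene. Friction and masses are not known exactly. Their poses are not given: they have to be found in the camera images.
- bottle: loose orange bottle with a white screw cap, standing upright, 100 mm high: straight round body 42 mm in diameter from 0 to 74 mm, then a shoulder and a cap 25 mm in diameter. Origin: centre of its underside, z up. About 0.12 kg. The bottle to be tested; any of the three bottle places may be its.
- white_bottle: loose white bottle with a black screw cap, standing upright, 100 mm high: straight round body 46 mm in diameter from 0 to 74 mm, then a shoulder and a cap 25 mm in diameter. Origin: centre of its underside, z up. Bystander, leave alone.
- green_bottle: loose green bottle with a white screw cap, standing upright, 100 mm high: straight round body 42 mm in diameter from 0 to 74 mm, then a shoulder and a cap 25 mm in diameter. Origin: centre of its underside, z up. Bystander, leave alone.
- tape: loose cardboard tape roll lying flat, 96 mm outside, 76 mm inside, 45 mm high; origin at the centre of its underside. Bystander, leave alone.
- tester: fixed leak tester, turned a few degrees: white chamber 150 mm wide (y = +-75 mm), 141 mm high, x = -90 (open front) to +80 mm, clear top, a drawer in front; on its +y side a white pedestal 162 mm high with the dial. Origin: on the table under the chamber. Its x axis points from the drawer side to the back (the drawer opens to -x), y to the dial side, z up.
- drawer (a joint): how far the drawer is pulled out (m): 0 shut against its stop, 0.16 fully out. It starts 0.12 to 0.15 out. It slides with a light drag of about 1.5 N and stays where it is left.
- tray_floor (a point): centre of the drawer's tray floor (moves with the drawer), where the bottle stands, 18 mm above the table; axes as the tester's. The tray is 120 (x) by 110 mm (y) inside, open above; side and rear walls 20 mm high; its front is the drawer's front panel (10 mm thick, top 134 mm above the table, inner face 60 mm towards -x). Clear height under the chamber's top: 117 mm.
- drawer_face (a point): middle of the flat outer face of the drawer's front panel (moves with the drawer), 110 mm above the table, 24 mm below the panel's top edge, 70 mm from tray_floor towards -x. The panel is 150 mm wide; the blue stripe near its top is only decoration. Push it along the tester's +x to shut the drawer.
- dial (a joint): angle of the spring-return dial (rad): 0 at rest, paddle raised; grows as the paddle is pressed down. Notches (light clicks) at 0.25, 0.50, 0.75 (yellow, orange, red dots on the grey disc); end stop at 0.80. Let go, it springs back to 0 from anywhere. Force at the paddle: about 3.5 N to start it, about 8 N at the third notch, some 1.5 N more or less around the clicks.
- dial_axis (a point): centre of the black dial, on its level axis, which runs along the tester's y: tester x = -60, y = 155 mm, 130 mm above the table. Fixed; axes as the tester's. The dial's disc has a radius of 32 mm.
- paddle (a point): centre of the upper face of the red paddle at the end of the dial's arm (moves with it), 44 mm (along the arm) by 46 by 10 mm thick, 92 mm from dial_axis towards the tester's -x. At rest the arm points 0.37 rad above level (this point 163 mm above the table), at the third notch 0.38 rad below level (96 mm).
Not all that is in view belongs to the job. Of the things like the bottle, leave any that is blue, purple or yellow; of the rest the larger one is meant.

How it is judged (in metres and radians):
On the way, in this order (a step that is already met when the one before it is completed fails the run):
1. the orange bottle stands upright in the drawer's tray and is let go (x of bottle in the frame of tray_floor between -0.045 and 0.045 m and y of bottle in the frame of tray_floor between -0.042 and 0.042 m and z of bottle in the frame of tray_floor between -0.01 and 0.01 m and angle between bottle's own z axis and vertical below 0.15 rad and contact force between the fingers and bottle below 0.1 N), for 0.2 s.
2. the drawer is shut with the bottle upright in it (x of bottle in the frame of tray_floor between -0.045 and 0.045 m and y of bottle in the frame of tray_floor between -0.042 and 0.042 m and z of bottle in the frame of tray_floor between -0.01 and 0.01 m and angle between bottle's own z axis and vertical below 0.15 rad and value of joint drawer below 0.008 m), for 0.2 s.
3. the dial is pressed to its third notch (all of step 2 and value of joint dial above 0.7 rad and contact force between any of the fingers, the arm and dial above 1 N), for 0.3 s.
At the end, for the whole second after the job is handed in: The orange bottle stands upright (within 0.15 rad) on the floor of the drawer's tray, not held; the drawer is shut to within 8 mm; the robot presses the paddle (more than 1 N) and the dial stays still at the third notch or its end stop (joint above 0.70) through the last second (all of step 3 and contact force between the fingers and bottle below 0.1 N and velocity of joint dial between -0.1 and 0.1 rad/s); the arm keeps its last pose, push and grip.
It fails at once if the white bottle is pushed away or knocked over (distance of white_bottle from where it was at the start of the episode above 0.03 m or angle between white_bottle's own z axis and vertical above 0.4 rad).
It fails at once if the green bottle is pushed away or knocked over (distance of green_bottle from where it was at the start of the episode above 0.03 m or angle between green_bottle's own z axis and vertical above 0.4 rad).
It fails at once if the tape roll is pushed away or knocked over (distance of tape from where it was at the start of the episode above 0.03 m or angle between tape's own z axis and vertical above 0.4 rad).
It also fails if it takes over 64 s, if anything falls off the work surface, if the arm or the gripper's body presses on something with over 40 N, if the wrist force passes 120 N, or if a joint passes its speed limit or range.

## Working session

There is one attempt and no reset: what is moved stays moved. The work goes in short steps, Python scripts to look and compute and a tool call to move; the robot and the scene stay as the last step left them, time stands still between calls to the robot, and variables do not carry over. Pictures are saved under pics/ and viewed, on a budget of 10 in all, crops included, one or two more only if the job needs it, and the job is handed in when it is done.

Besides the shell and the picture viewer there is one more tool, called after "Request:" as name([rows], argument=value, ...), one row to a line, values as JSON. send_rows: Moves the arm, as the interface text tells. Its arguments: {"type":"object","properties":{"series":{"type":"array"},"force":{"type":"number"}},"required":["series"]}

```bash
ls; mkdir -p pics; python3 - <<'E'
from rig import ctrl
import cv2
print(ctrl.sense(), ctrl.tcp_to_grasp)
for c in("side","top"):
    cv2.imwrite(f"pics/{c}0.png",ctrl.capture(c)); print(c,ctrl.camera_model(c))
    for l in("bottle","white_bottle","green_bottle","tape","tester","drawer","drawer_face","paddle","dial"):
        try: print(l,[( [round(v) for v in d["box"]],round(d["p"],2)) for d in ctrl.recognise(c,l)][:4])
        except Exception as e: print(l,e)
E
```

```text
pics
{'time_s': 0.0, 'joints': array([ 1.02659917e+00,  3.13465263e-01,  1.49845353e+00,  1.54747186e-05,
        1.33101601e+00, -2.23450989e-01]), 'dq': array([-0.0003174 ,  0.00084481, -0.00038638, -0.00061836, -0.00078428,
       -0.00158442]), 'tau': array([-1.67985195e-04, -4.12262607e+01, -2.59742260e+01, -1.91755475e-04,
        4.12581110e-03,  9.03401258e-06]), 'eef_pos': array([165.41129557, 497.98090886, 230.72108357]), 'ee_rot': array([ 2.55384698e-04,  8.10949342e-01,  5.85115983e-01, -6.20626399e-04]), 'force': array([ 0.01157356,  0.02843266, -1.09187192]), 'wrist_torque': array([-0.07770055,  0.0026565 , -0.04431826]), 'grip_width': 1.0027733086838007} 18.700000000000003
side {'fovy': 57.837526482256045, 'cx': 313.5934140721592, 'cy': 198.8992032514441, 'rvec': array([ 2.23643318, -0.69915765,  0.28013056]), 'tvec': array([-470.56746803,  294.46408196,  905.92317515])}
bottle [([351, 258, 373, 294], 0.84), ([335, 312, 356, 349], 0.71), ([370, 299, 391, 331], 0.6), ([395, 295, 412, 315], 0.53)]
white_bottle []
green_bottle [([382, 250, 404, 282], 0.68)]
tape [([194, 1
[... 279 characters left out ...]
x': 319.94744809132555, 'cy': 195.80839540862658, 'rvec': array([ 2.16085365, -2.18780854,  0.02223778]), 'tvec': array([  13.32715528,  554.47179855, 1100.69924356])}
bottle [([442, 236, 463, 253], 0.82), ([445, 202, 469, 217], 0.78), ([476, 207, 492, 211], 0.68), ([409, 192, 426, 208], 0.52)]
white_bottle [([401, 223, 424, 242], 0.75)]
green_bottle [([411, 160, 433, 180], 0.61), ([402, 225, 423, 239], 0.45)]
tape [([240, 90, 352, 221], 0.66), ([175, 242, 211, 275], 0.61)]
tester [([242, 87, 349, 222], 0.57)]
drawer [([291, 162, 344, 219], 0.95)]
drawer_face [([294, 165, 348, 220], 0.85), ([402, 223, 425, 240], 0.21)]
paddle [([240, 148, 259, 198], 0.67)]
dial [([242, 145, 263, 199], 0.69)]
```

```bash
python3 - <<'E'
import cv2
a=cv2.imread("pics/side0.png")[120:370,180:430];b=cv2.imread("pics/top0.png")[70:290,160:500]
cv2.imwrite("pics/s1.png",cv2.resize(a,None,fx=2.4,fy=2.4,interpolation=2));cv2.imwrite("pics/t1.png",cv2.resize(b,None,fx=2.3,fy=2.3,interpolation=2))
E
```

```text
(no output)
```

View pics/s1.png

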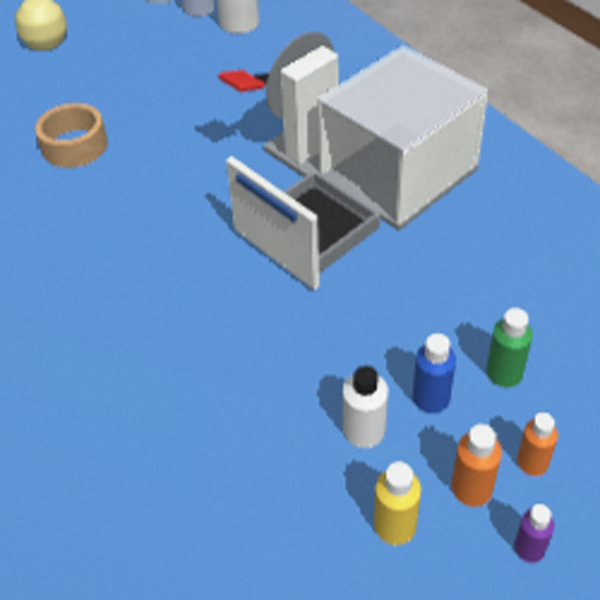

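View pics/t1.png

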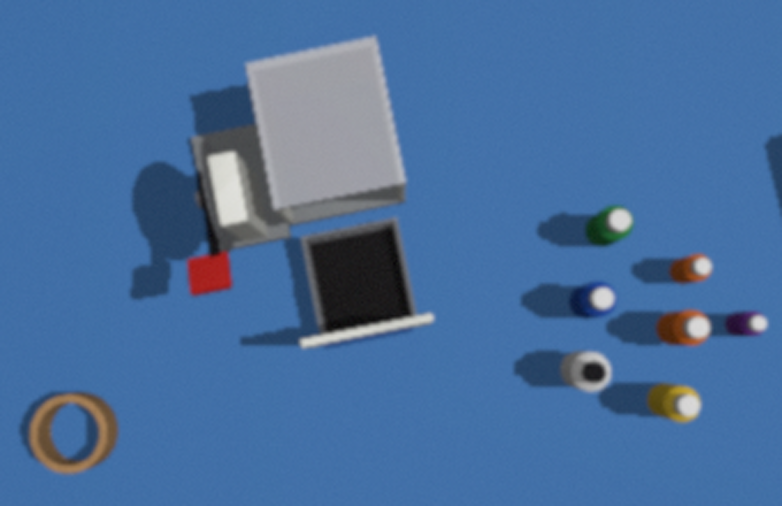

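The side view shows the target, the larger orange bottle, with its cap near (381,302) px; the top view has it near (463,212). Its neighbours are a small orange one, then purple, yellow, blue, green and white. The drawer is open, with the red paddle at top-view px (251,189).

```bash
cat > h.py <<'E'
import numpy as np,cv2
from scipy.optimize import least_squares
from rig import ctrl
def K(c):
    m=ctrl.camera_model(c);f=200/np.tan(np.radians(m["fovy"])/2)
    return m,np.array([[f,0,m["cx"]],[0,f,m["cy"]],[0,0,1]])
def proj(c,P):
    m,k=K(c);return cv2.projectPoints(np.float64(P).reshape(-1,3),m["rvec"],m["tvec"],k,None)[0].reshape(-1,2)
def onz(c,u,z):
    m,k=K(c);R=cv2.Rodrigues(m["rvec"])[0];d=R.T@np.linalg.inv(k)@[u[0],u[1],1];o=-R.T@m["tvec"];return o+d*(z-o[2])/d[2]
S=lambda x,y:(180+x/2.4,120+y/2.4)
T=lambda x,y:(160+x/2.3,70+y/2.3)
E
python3 - <<'E'
from h import *
np.set_printoptions(precision=1,suppress=True)
for n,t,s in [("orange",(697.5,328),(482.5,430)),("smallor",(702,267),(544,418)),("purple",(758,324),(541,510)),("yellow",(686,405),(399,467)),("blue",(602,298),(437,341)),("green",(620,221),(516,315)),("white",(594,372),(366,374))]:
    z=100 if n not in("smallor","purple") else 75
    print(n,onz("top",T(*t),z),onz("side",S(*s),z))
print("tape",onz("top",T(70,433),45))
def pts(p):
    x,y,a,d=p;c,s=np.cos(a),np.sin(a)
    L=np.array([[80,75,141],[80,-75,141],[-90,-75,141],[-90,75,141],[-90-d,75,134],[-90-d,-75,134]],float)
    # face outer x = tray_floor-70 ; shut: unknown offset d
    W=L.copy();W[:,0]=x+c*L[:,0]-s*L[:,1];W[:,1]=y+s*L[:,0]+c*L[:,1];return W
top=np.array([T(*q) for q in[(247,63),(377,38),(405,183),(272,208),(300,344),(434,319)]])
side=np.array([S(*q) for q in[(404,46),(488,91),(402,150),(320,99),(229,158),(317,218)]])
for ids in("t","ts"):
    f=lambda p:np.r_[(proj("top",pts(p))-top).ravel(),(proj("side",pts(p))-side).ravel()*(ids=="ts")]
    r=least_squares(f,[600,300,0.1,140]);print(r.x,abs(r.fun).max(),r.fun)
x,y,a,d=r.x;c,s=np.cos(a),np.sin(a);w=lambda X,Y:(x+c*X-s*Y,y+s*X+c*Y)
print("tray",w(-90-d+70,0),"face",w(-90-d,0),"dial",w(-60,155),"paddle rest",w(-60-92*np.cos(.37),155))
print("paddle top img",onz("top",T(210,273),163))
E
```

```text
orange [ 501.  -368.6  100. ] [ 505.9 -366.8  100. ]
smallor [ 572.  -384.1   75. ] [ 576.8 -381.5   75. ]
purple [ 505.1 -445.8   75. ] [ 506.6 -448.2   75. ]
yellow [ 414.7 -353.   100. ] [ 418.1 -351.8  100. ]
blue [ 536.4 -262.6  100. ] [ 537.2 -262.9  100. ]
green [ 624.  -285.2  100. ] [ 626.9 -284.6  100. ]
white [ 452.7 -251.4  100. ] [ 453.4 -253.6  100. ]
tape [383.3 368.8  45. ]
[739.4  48.    0.2 152.3] 0.9147372278674055 [-0.4 -0.3  0.  -0.9  0.5  0.3  0.7  0.8 -0.2  0.2 -0.6 -0.1 -0.  -0.
  0.  -0.   0.  -0.  -0.  -0.  -0.  -0.  -0.  -0. ]
[739.3  47.1   0.2 151.1] 1.5273195744002237 [-0.1 -0.2  0.3 -1.   0.9  0.2  1.1  0.8  0.3 -0.2 -0.2 -0.6 -0.4 -0.7
  0.7 -0.8  0.6  0.  -1.5 -0.6 -0.5 -0.7 -1.2 -0.2]
tray (np.float64(570.9874753932418), np.float64(16.26686005018489)) face (np.float64(502.13213521652165), np.float64(3.659634774647934)) dial (np.float64(652.3899800215793), np.float64(188.7481764355437)) paddle rest (np.float64(568.0184668576634), np.float64(173.29998214058546))
paddle top img [566.2 172.4 163. ]
```

Request:
send_rows([
  [[0, 0, 0, 0.14, 0], [0, 0, 0, 0.14, 0], [0, 0, 0, 0.14, 0], [0, 0, 0, 0.13, 0], [0, 0, 0, 0, 0]],
], force=40)

```text
time_s: 1.5
eef_pos: [165.5, 498.2, 231.3]
ee_rot: [-0.0, 0.94, 0.342, 0.0]
force: [0.1, 0.3, -0.5]
grip_width: 0.997
```

```bash
cat >> h.py <<'E'
from scipy.spatial.transform import Rotation
def to(x,y,z):
    s=ctrl.sense();q=s["ee_rot"];R=Rotation.from_quat([q[1],q[2],q[3],q[0]])
    X=R.apply([1,0,0]);d=R.inv().apply(np.array([x,y,z])-s["eef_pos"])
    print("pos",s["eef_pos"].round(1),"phi",round(np.arctan2(X[1],X[0]),3),"tool d mm",d.round(1),"F",s["force"].round(1),"w",round(s["grip_width"],3),"t",s["time_s"],"q",s["joints"].round(2))
E
python3 -c "
from h import *
to(503,-368,200)"
```

```text
pos [165.5 498.2 231.3] phi 0.699 tool d mm [-299.   880.2   31.3] F [ 0.1  0.3 -0.5] w 0.997 t 1.5 q [ 1.03  0.31  1.5  -0.    1.33  0.33]
```

Request:
send_rows([
  [[-0.0145, 0.0425, 0, 0, 0], [-0.0145, 0.0425, 0, 0, 0], [-0.0145, 0.0425, 0, 0, 0], [-0.0145, 0.0425, 0, 0, 0], [-0.0145, 0.0425, 0, 0, 0], [-0.0145, 0.0425, 0, 0, 0], [-0.0145, 0.0425, 0, 0, 0], [-0.0145, 0.0425, 0, 0, 0], [-0.0145, 0.0425, 0, 0, 0], [-0.0145, 0.0425, 0, 0, 0]],
])

```text
time_s: 2.5
eef_pos: [328.7, 78.0, 231.6]
ee_rot: [0.0, 0.939, 0.345, 0.001]
force: [1.5, 0.8, 0.5]
grip_width: 0.996
```

Request:
send_rows([
  [[-0.0145, 0.0425, 0, 0, 0], [-0.0145, 0.0425, 0, 0, 0], [-0.0145, 0.0425, 0, 0, 0], [-0.0145, 0.0425, 0, 0, 0], [-0.0145, 0.0425, 0, 0, 0], [-0.0145, 0.0425, 0, 0, 0], [-0.0145, 0.0425, 0, 0, 0], [-0.0145, 0.0425, 0, 0, 0], [-0.0145, 0.0425, 0, 0, 0], [0, 0, 0, 0, 0]],
])

```text
time_s: 3.5
eef_pos: [475.5, -300.9, 229.8]
ee_rot: [-0.0, 0.939, 0.343, -0.0]
force: [0.1, 0.4, -0.8]
grip_width: 1.003
```

```bash
python3 -c "
from h import *
to(503,-368,200)"
```

```text
pos [ 475.5 -300.9  229.8] phi 0.7 tool d mm [-22.2  69.1  29.8] F [ 0.1  0.4 -0.8] w 1.003 t 3.5 q [-0.77  0.4   1.38 -0.    1.36 -1.47]
```

Request:
send_rows([
  [[-0.011, 0.0345, 0.02, 0, 0], [-0.011, 0.0345, 0.02, 0, 0], [0, 0, 0.03, 0, 0], [0, 0, 0.03, 0, 0], [0, 0, 0, 0, 0]],
])

```text
time_s: 4.0
eef_pos: [501.3, -362.1, 127.4]
ee_rot: [-0.004, 0.939, 0.344, -0.002]
force: [-0.1, 0.3, -0.7]
grip_width: 0.998
```

```bash
python3 -c "
from h import *
to(503,-368,38)
a=ctrl.capture('side')[260:360,310:440];b=ctrl.capture('top')[150:260,390:520]
cv2.imwrite('pics/c2.png',cv2.resize(np.vstack([a[:,:],b]),None,fx=2.8,fy=2.8,interpolation=2))"
```

```text
pos [ 501.3 -362.1  127.4] phi 0.703 tool d mm [-2.5  6.4 89.3] F [-0.1  0.3 -0.7] w 0.998 t 4.0 q [-0.81  0.61  1.32  0.    1.21 -1.52]
```

View pics/c2.png

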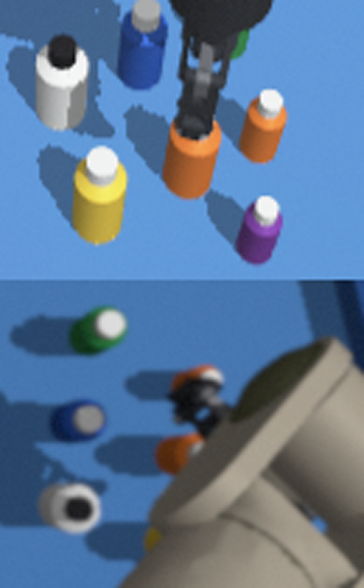

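The arm is over the larger orange bottle (side-crop px 190,150), and its neighbours are clear of the fingers. I'll continue down.

Request:
send_rows([
  [[0, 0, 0.02, 0, 0], [0, 0, 0, 0, 0], [0, 0, 0, 0, 0]],
])

```text
time_s: 4.4
eef_pos: [503.1, -364.1, 113.1]
ee_rot: [0.001, 0.939, 0.343, 0.0]
force: [-0.5, 0.5, 0.7]
grip_width: 0.999
```

```bash
python3 -c "
from h import *
to(503,-368,38)"
```

```text
pos [ 503.1 -364.1  113.1] phi 0.701 tool d mm [-2.6  2.8 75.1] F [-0.5  0.5  0.7] w 0.999 t 4.4 q [-0.81  0.63  1.34 -0.    1.18 -1.52]
```

Request:
send_rows([
  [[-0.002, 0.003, 0.025, 0, 0], [0, 0, 0.025, 0, 0], [0, 0, 0.022, 0, 0], [0, 0, 0, 0, 0], [0, 0, 0, 0, 1], [0, 0, 0, 0, 1], [0, 0, 0, 0, 1], [0, 0, 0, 0, 1], [0, 0, 0, 0, 1], [0, 0, 0, 0, 1]],
], force=40)

```text
time_s: 5.4
eef_pos: [503.6, -368.1, 40.9]
ee_rot: [0.001, 0.939, 0.343, 0.0]
force: [-2.0, -0.2, 7.1]
grip_width: 0.482
```

```bash
python3 -c "
from h import *
to(503,-368,180)"
```

```text
pos [ 503.6 -368.1   40.9] phi 0.7 tool d mm [-4.000e-01 -1.000e-01 -1.391e+02] F [-2.  -0.2  7.1] w 0.482 t 5.4 q [-0.82  0.72  1.38 -0.    1.04 -1.52]
```

Request:
send_rows([
  [[0, 0, -0.02, 0, 1], [0, 0, -0.03, 0, 1], [0, 0, -0.04, 0, 1], [0, 0, -0.04, 0, 1], [0, 0, -0.04, 0, 1], [0, 0, 0, -0.13, 1], [0, 0, 0, -0.14, 1], [0, 0, 0, -0.14, 1], [0, 0, 0, -0.14, 1], [0, 0, 0, 0, 1]],
])

```text
time_s: 6.4
eef_pos: [503.0, -367.3, 209.4]
ee_rot: [-0.0, 0.811, 0.586, 0.0]
force: [0.5, 0.0, -1.4]
grip_width: 0.476
```

Request:
send_rows([
  [[0, 0, 0, -0.13, 1], [0, 0, 0, -0.13, 1], [0, 0, 0, -0.12, 1], [0, 0, 0, -0.12, 1], [0, 0, 0, 0, 1], [0, 0, 0, 0, 1]],
])

```text
time_s: 7.0
eef_pos: [503.1, -367.3, 209.3]
ee_rot: [-0.0, 0.643, 0.766, 0.0]
force: [0.5, -0.1, -2.4]
grip_width: 0.481
```

```bash
python3 -c "
from h import *
to(571,16,200)"
```

```text
pos [ 503.1 -367.3  209.3] phi 1.745 tool d mm [365.8 133.3   9.4] F [ 0.5 -0.1 -2.4] w 0.481 t 7.0 q [-0.82  0.55  1.21  0.    1.39 -2.56]
```

Request:
send_rows([
  [[0.02, 0.0073, 0, 0, 1], [0.036, 0.0131, 0, 0, 1], [0.045, 0.0164, 0, 0, 1], [0.045, 0.0164, 0, 0, 1], [0.045, 0.0164, 0, 0, 1], [0.045, 0.0164, 0, 0, 1], [0.045, 0.0164, 0, 0, 1], [0.045, 0.0164, 0, 0, 1], [0.025, 0.009, 0, 0, 1], [0.015, 0.0055, 0, 0, 1]],
])

```text
time_s: 8.0
eef_pos: [569.1, 18.7, 209.4]
ee_rot: [0.0, 0.642, 0.767, 0.0]
force: [0.6, 0.0, -0.9]
grip_width: 0.479
```

Request:
send_rows([
  [[0, 0, 0, 0, 1], [0, 0, 0, 0, 1], [0, 0, 0, 0, 1]],
])

```text
time_s: 8.3
eef_pos: [569.0, 15.1, 209.3]
ee_rot: [0.0, 0.642, 0.767, -0.0]
force: [-0.1, -0.7, -1.3]
grip_width: 0.479
```

```bash
python3 -c "
from h import *
to(571,16,62)
a=ctrl.capture('side')[130:260,220:400];b=ctrl.capture('top')[80:240,220:400]
cv2.imwrite('pics/c3.png',cv2.resize(np.vstack([a[:,:],b]),None,fx=2,fy=2,interpolation=2))"
```

```text
pos [569.   15.1 209.3] phi 1.748 tool d mm [  0.5   2.2 147.3] F [-0.1 -0.7 -1.3] w 0.479 t 8.3 q [-0.18  0.43  1.39 -0.    1.32 -1.93]
```

View pics/c3.png

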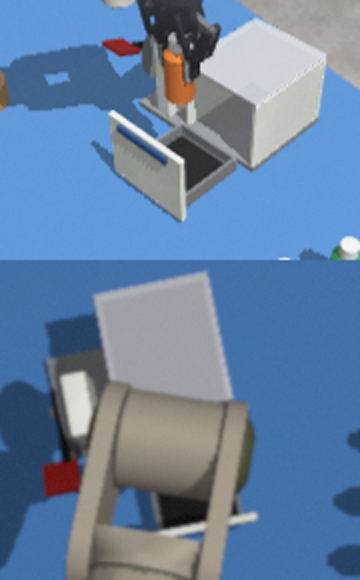

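The bottle hangs upright above the tray (side-crop px 180,80), so I'll lower it.

Request:
send_rows([
  [[0, 0.002, 0.03, 0, 1], [0, 0, 0.035, 0, 1], [0, 0, 0.035, 0, 1], [0, 0, 0.03, 0, 1], [0, 0, 0.014, 0, 1], [0, 0, 0, 0, 1], [0, 0, 0, 0, 1]],
])

```text
time_s: 9.1
eef_pos: [571.8, 16.4, 66.6]
ee_rot: [0.001, 0.641, 0.767, 0.0]
force: [-0.4, 0.2, -2.1]
grip_width: 0.484
```

Request:
send_rows([
  [[0, 0, 0.002, 0, 1], [0, 0, 0.002, 0, 1], [0, 0, 0, 0, 1]],
])

```text
time_s: 9.4
eef_pos: [571.1, 16.8, 61.7]
ee_rot: [0.0, 0.641, 0.768, 0.0]
force: [0.4, -0.8, -1.4]
grip_width: 0.48
```

Request:
send_rows([
  [[0, 0, 0.0015, 0, 1], [0, 0, 0.001, 0, 1], [0, 0, 0.001, 0, 1], [0, 0, 0, 0, 1]],
])

```text
time_s: 9.8
eef_pos: [571.7, 16.9, 58.9]
ee_rot: [0.001, 0.641, 0.768, 0.001]
force: [-0.4, 0.8, 7.7]
grip_width: 0.484
```

Request:
send_rows([
  [[0, 0, 0, 0, 0.4], [0, 0, 0, 0, 0.3], [0, 0, 0, 0, 0.2], [0, 0, 0, 0, 0.1], [0, 0, 0, 0, 0], [0, 0, 0, 0, 0], [0, 0, 0, 0, 0], [0, 0, 0, 0, 0]],
])

```text
time_s: 10.6
eef_pos: [571.0, 16.9, 57.8]
ee_rot: [-0.0, 0.641, 0.768, 0.0]
force: [0.8, 0.3, -0.1]
grip_width: 1.001
```

Request:
send_rows([
  [[0, 0, -0.01, 0, 0], [0, 0, -0.02, 0, 0], [0, 0, -0.03, 0, 0], [0, 0, -0.04, 0, 0], [0, 0, -0.04, 0, 0], [0, 0, -0.04, 0, 0], [0, 0, 0, 0, 0], [0, 0, 0, 0, 0]],
])

```text
time_s: 11.4
eef_pos: [571.0, 16.9, 238.8]
ee_rot: [0.001, 0.641, 0.768, 0.0]
force: [-0.3, -0.7, -0.4]
grip_width: 1.003
```

```bash
python3 -c "
from h import *
to(430,-9,240)
a=ctrl.capture('side')[130:260,220:400]
print(ctrl.recognise('side','bottle')[:3], proj('side',[[571,16,18],[571,16,118]]))
cv2.imwrite('pics/c4.png',cv2.resize(a,None,fx=3,fy=3,interpolation=2))"
```

```text
pos [571.   16.9 238.8] phi 1.75 tool d mm [  -0.3 -143.4   -1.5] F [-0.3 -0.7 -0.4] w 1.003 t 11.4 q [-0.18  0.41  1.34  0.    1.39 -1.93]
[{'box': [337.2, 311.8, 355.6, 346.0], 'p': 0.82}, {'box': [396.8, 294.2, 413.1, 315.3], 'p': 0.72}, {'box': [305.2, 187.5, 319.3, 217.2], 'p': 0.6}] [[310.93078959 213.62533988]
 [310.20140561 189.80594109]]
```

View pics/c4.png

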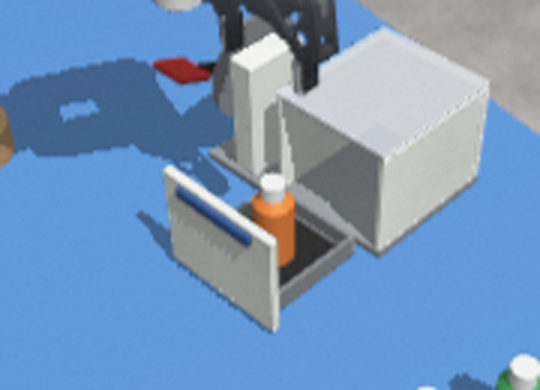

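Request:
send_rows([
  [[0, -0.03, 0, 0, 0], [0, -0.045, 0, 0, 1], [0, -0.045, 0, 0, 1], [0, -0.03, 0, 0, 1], [0, 0, 0.02, 0, 1], [0, 0, 0.04, 0, 1], [0, 0, 0.04, 0, 1], [0, 0, 0.04, 0, 1], [0, 0, 0.01, 0, 1], [0, 0, 0, 0, 1]],
])

```text
time_s: 12.5
eef_pos: [422.6, -9.7, 86.9]
ee_rot: [-0.002, 0.641, 0.768, -0.001]
force: [0.7, -0.8, -0.3]
grip_width: 0.001
```

Request:
send_rows([
  [[0, 0.02, 0, 0, 1], [0, 0.02, 0, 0, 1], [0, 0.01, 0, 0, 1], [0, 0.004, 0, 0, 1], [0, 0.004, 0, 0, 1], [0, 0.004, 0, 0, 1], [0, 0.004, 0, 0, 1]],
])

```text
time_s: 13.2
eef_pos: [488.1, 1.9, 87.9]
ee_rot: [-0.0, 0.641, 0.768, -0.0]
force: [-2.0, 0.4, 1.0]
grip_width: -0.002
```

```bash
python3 -c "
from h import *
to(502,4,90)"
```

```text
pos [488.1   1.9  87.9] phi 1.75 tool d mm [-0.4 14.1 -2.1] F [-2.   0.4  1. ] w -0.002 t 13.2 q [-0.24  0.4   1.78 -0.    0.95 -1.99]
```

Request:
send_rows([
  [[0, 0.005, 0, 0, 1], [0, 0.007, 0, 0, 1], [0, 0.009, 0, 0, 1], [0, 0.01, 0, 0, 1], [0, 0.01, 0, 0, 1], [0, 0.01, 0, 0, 1], [0, 0.01, 0, 0, 1], [0, 0.01, 0, 0, 1], [0, 0.01, 0, 0, 1], [0, 0.01, 0, 0, 1]],
])

```text
time_s: 14.2
eef_pos: [578.7, 18.4, 87.6]
ee_rot: [-0.0, 0.641, 0.768, -0.0]
force: [-2.0, 0.4, 0.8]
grip_width: 0.003
```

Request:
send_rows([
  [[0, 0.008, 0, 0, 1], [0, 0.007, 0, 0, 1], [0, 0.006, 0, 0, 1], [0, 0.005, 0, 0, 1], [0, 0.005, 0, 0, 1], [0, 0.004, 0, 0, 1], [0, 0.003, 0, 0, 1], [0, 0, 0, 0, 1]],
])

```text
time_s: 15.0
eef_pos: [615.7, 24.8, 87.9]
ee_rot: [0.0, 0.641, 0.768, 0.0]
force: [-0.5, -0.5, -0.3]
grip_width: 0.0
```

```bash
python3 -c "
from h import *
to(639,29,90)"
```

```text
pos [615.7  24.8  87.9] phi 1.75 tool d mm [-0.  23.6 -2.1] F [-0.5 -0.5 -0.3] w 0.0 t 15.0 q [-0.15  0.65  1.38  0.    1.12 -1.9 ]
```

Request:
send_rows([
  [[0, 0.003, 0, 0, 1], [0, 0.003, 0, 0, 1], [0, 0.003, 0, 0, 1]],
])

```text
time_s: 15.3
eef_pos: [624.3, 26.5, 87.9]
ee_rot: [0.0, 0.641, 0.768, 0.0]
force: [-1.8, -0.6, 1.1]
grip_width: 0.001
```

Request:
send_rows([
  [[0, 0.002, 0, 0, 1], [0, 0.002, 0, 0, 1], [0, 0.001, 0, 0, 1]],
])

```text
time_s: 15.6
eef_pos: [627.6, 27.2, 87.6]
ee_rot: [-0.002, 0.641, 0.768, -0.002]
force: [-16.6, -2.9, 7.4]
grip_width: -0.003
```

Request:
send_rows([
  [[0, -0.01, 0, 0, 1], [0, -0.03, 0, 0, 1], [0, -0.03, -0.01, 0, 1], [0, 0, -0.03, 0, 1], [0, 0, -0.04, 0, 1], [0, 0, -0.04, 0, 1], [0, 0, -0.03, 0, 1], [0.03, 0, 0, 0, 1], [0.04, 0, 0, 0, 1], [0, 0, 0, 0, 1]],
])

```text
time_s: 16.6
eef_pos: [547.1, 87.2, 238.3]
ee_rot: [0.0, 0.64, 0.769, 0.001]
force: [0.4, 0.2, 0.5]
grip_width: -0.001
```

```bash
python3 -c "
from h import *
to(568,173,182)
a=ctrl.capture('side')[110:240,220:400];b=ctrl.capture('top')[80:240,220:400]
cv2.imwrite('pics/c5.png',cv2.resize(np.vstack([a,b]),None,fx=2,fy=2,interpolation=2))
x,y=739.3,47.1;c,s=np.cos(.181),np.sin(.181);w=lambda X,Y,z:(x+c*X-s*Y,y+s*X+c*Y,z)
# front panel top edge if shut
print(proj('side',[w(-100,75,134),w(-100,-75,134)]),proj('top',[w(-100,75,134),w(-100,-75,134)]),onz('top',(251.3,188.7),163))"
```

```text
pos [547.1  87.2 238.3] phi 1.754 tool d mm [80.5 36.1 56.4] F [0.4 0.2 0.5] w -0.001 t 16.6 q [-0.05  0.37  1.4   0.    1.37 -1.81]
[[309.5524886  163.8102429 ]
 [345.63394778 185.96825089]] [[280.48109483 165.44178415]
 [337.72971369 154.03688479]] [566.22038015 172.37993112 163.        ]
```

View pics/c5.png

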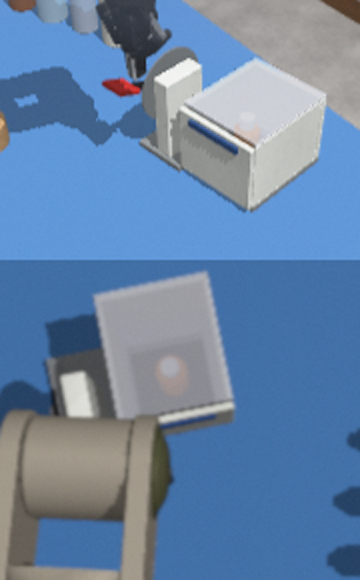

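The drawer is flush shut, and the orange bottle shows upright through the clear top (top-crop px 172,372). Next is the paddle.

Request:
send_rows([
  [[0.03, 0.012, 0, 0, 1], [0.03, 0.012, 0, 0, 1], [0.02, 0.01, 0, 0, 1], [0, 0, 0.025, 0, 1], [0, 0, 0.025, 0, 1], [0, 0, 0, 0, 1], [0, 0, 0, 0, 1]],
])

```text
time_s: 17.4
eef_pos: [567.4, 167.8, 188.4]
ee_rot: [0.0, 0.641, 0.767, 0.0]
force: [-0.4, -1.0, 0.8]
grip_width: 0.002
```

```bash
python3 -c "
from h import *
to(568,173,175)
a=ctrl.capture('side')[110:240,220:400]
cv2.imwrite('pics/c6.png',cv2.resize(a,None,fx=3,fy=3,interpolation=2))"
```

```text
pos [567.4 167.8 188.4] phi 1.749 tool d mm [ 5.   1.5 13.4] F [-0.4 -1.   0.8] w 0.002 t 17.4 q [ 0.09  0.49  1.35 -0.    1.3  -1.66]
```

View pics/c6.png

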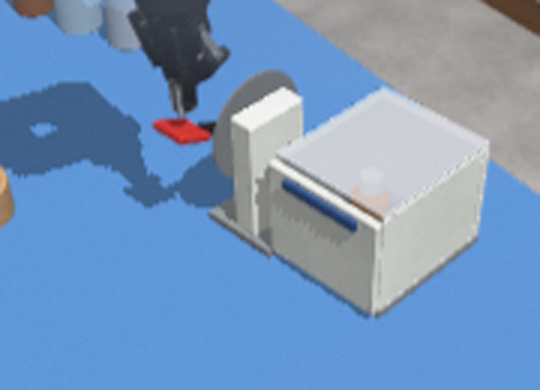

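The fingertips sit right over the paddle (crop px 183,120). I'll press it slowly.

Request:
send_rows([
  [[0.005, 0.001, 0.01, 0, 1], [0, 0, 0.01, 0, 1], [0, 0, 0.008, 0, 1], [0, 0, 0.008, 0, 1], [0, 0, 0.008, 0, 1], [0, 0, 0.008, 0, 1], [0, 0, 0.008, 0, 1], [0, 0, 0, 0, 1]],
])

```text
time_s: 18.25
eef_pos: [566.7, 173.6, 126.8]
ee_rot: [-0.0, 0.641, 0.768, -0.0]
force: [-3.5, -0.1, 4.5]
grip_width: -0.002
```

Request:
send_rows([
  [[0, 0, 0.008, 0, 1], [0, 0, 0.008, 0, 1], [0, 0, 0.005, 0, 1], [0, 0, 0.003, 0, 1], [0, 0, 0, 0, 1]],
])

```text
time_s: 18.75
eef_pos: [568.4, 173.8, 104.7]
ee_rot: [0.001, 0.641, 0.767, 0.002]
force: [1.8, 0.9, 6.5]
grip_width: 0.002
```

Request:
send_rows([
  [[0, 0, 0.002, 0, 1], [0, 0, 0.002, 0, 1], [0, 0, 0, 0, 1]],
])

```text
time_s: 19.05
eef_pos: [568.6, 173.8, 101.1]
ee_rot: [0.002, 0.641, 0.767, 0.002]
force: [1.6, 0.6, 7.1]
grip_width: -0.001
```

Request:
send_rows([
  [[0, 0, 0.002, 0, 1], [0, 0, 0.001, 0, 1], [0, 0, 0, 0, 1]],
])

```text
time_s: 19.35
eef_pos: [568.8, 173.8, 98.5]
ee_rot: [0.002, 0.641, 0.767, 0.002]
force: [2.1, 1.3, 9.6]
grip_width: 0.002
```

Request:
send_rows([
  [[0, 0, 0.001, 0, 1], [0, 0, 0.001, 0, 1], [0, 0, 0, 0, 1]],
])

```text
time_s: 19.65
eef_pos: [569.1, 173.8, 96.7]
ee_rot: [0.002, 0.641, 0.767, 0.002]
force: [2.6, 0.4, 10.4]
grip_width: -0.001
```

Request:
send_rows([
  [[0, 0, 0.001, 0, 1], [0, 0, 0, 0, 1]],
])

```text
time_s: 19.85
eef_pos: [569.1, 173.8, 95.8]
ee_rot: [0.002, 0.641, 0.767, 0.002]
force: [1.9, 0.7, 10.7]
grip_width: 0.002
```

Request:
send_rows([
  [[0, 0, 0.001, 0, 1], [0, 0, 0.001, 0, 1], [0, 0, 0, 0, 1], [0, 0, 0, 0, 1], [0, 0, 0, 0, 1], [0, 0, 0, 0, 1]],
])

```text
time_s: 20.45
eef_pos: [569.2, 173.8, 94.2]
ee_rot: [0.002, 0.641, 0.767, 0.003]
force: [1.2, 0.7, 13.5]
grip_width: 0.0
```

```bash
python3 -c "
from h import *
to(568,173,95)
a=ctrl.capture('side')[120:220,220:390]
cv2.imwrite('pics/c7.png',cv2.resize(a,None,fx=4,fy=4,interpolation=2))
x,y=739.3,47.1;c,s=np.cos(.181),np.sin(.181)
for th in(.5,.65,.75,.8):
  L=92+22;e=.37-th;X=-60-L*np.cos(e);z=130+L*np.sin(e)
  print(th,[((proj('side',(x+c*X-s*Y,y+s*X+c*Y,z))[0]-[220,120])*4).round() for Y in(178,132)])"
```

```text
pos [569.2 173.8  94.2] phi 1.75 tool d mm [-0.6 -1.4 -0.8] F [ 1.2  0.7 13.5] w 0.0 t 20.45 q [ 0.1   0.59  1.45  0.    1.09 -1.65]
0.5 [array([204., 179.]), array([241., 204.])]
0.65 [array([209., 194.]), array([246., 219.])]
0.75 [array([214., 202.]), array([251., 227.])]
0.8 [array([216., 206.]), array([253., 231.])]
```

View pics/c7.png

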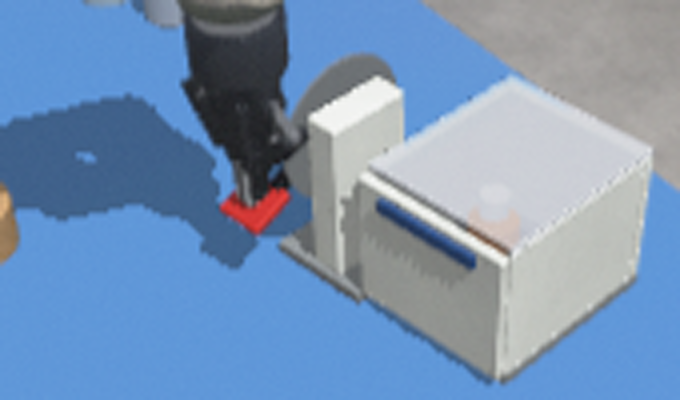

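The paddle's front corners, about (220,208) and (256,232), match a dial angle of 0.75–0.80. I'll press slightly further to confirm the stop.

Request:
send_rows([
  [[0, 0, 0.001, 0, 1], [0, 0, 0.0005, 0, 1], [0, 0, 0, 0, 1], [0, 0, 0, 0, 1], [0, 0, 0, 0, 1], [0, 0, 0, 0, 1]],
])

```text
time_s: 21.1
eef_pos: [569.4, 173.9, 93.8]
ee_rot: [0.003, 0.641, 0.768, 0.003]
force: [-1.1, -0.5, 22.2]
grip_width: 0.005
```

The force jumped from 13.5 to 22 N over 0.4 mm, so the dial is on its end stop. I'll hand in.

```bash
python3 -c "
from h import *
to(569,174,94)
print(ctrl.finish_job())"
```

```text
pos [569.4 173.9  93.8] phi 1.75 tool d mm [ 0.2 -0.4 -0.2] F [-1.1 -0.5 22.2] w 0.005 t 21.1 q [ 0.1   0.59  1.45  0.    1.09 -1.65]
the job is handed in; nothing more can be done
None
```

I stood the larger orange bottle upright in the drawer tray, let it go, and pushed the drawer shut. I then pressed the red paddle down and handed the job in at 21.1 s with the arm still holding it. The hand-in gives no verdict, so what follows rests on my own checks.

- **Bottle:** pictures showed it upright in the tray after release, and upright through the clear top once the drawer was shut. I did not measure its position in the tray separately.
- **Drawer:** the push rose to about 17 N at the stop after about 142 mm of travel, and the picture showed the front panel flush.
- **Dial:** it appears to rest on its end stop. The paddle's corners in the picture matched 0.75–0.80 rad, and the force then jumped from 13.5 to 22 N over 0.4 mm. It was at 22 N at hand-in.
- **Bystanders:** I kept the arm clear of the other bottles and the tape and saw no contact. I did not measure their positions again at the end.

No check failed or disagreed; the two cameras agreed on the bottle's position to within about 5 mm. I viewed 8 of the 10 pictures.

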